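Close the module chassis with its hook-in cover

ROBOT

A 6-joint arm with a two-finger parallel gripper is mounted at the origin on the work surface; the furniture and walls round the work are solid. World frame = base frame: x ahead of the robot, y to its left, z up, the work surface at z = 0. Lengths are in m, angles in rad, forces in N, time in s.
With the tool pointing down it reaches from about 0.275 to 1 m from the base axis. Payload 8.4 kg.
Tool frame: the origin (TCP) lies midway between the tips of the shut fingers; the grasp point (between the pads) lies 19 mm behind it; z points along the fingers, y is the line along which they close (so a half turn about z gives the same grasp; the last joint's range is limited). The gripper opens to 85 mm and grips with 20 to 120 N. Pads are 22 mm wide; open, the fingers measure 114 mm over their backs; the gripper's body (76 mm by 85 mm) begins 54 mm behind the grasp point. The pads swing forward as they close: fully open they stand 13 mm farther back than shut.
Start: joints at [-1.146, 0.353, 1.633, -0, 1.155, -0.002], TCP at [0.259, -0.569, 0.231] pointing down, gripper open.
Joint ranges: [-2.63, 2.63], [-0.92, 2.1], [0.06, 2.66], [-1.3, 4.44], [0, 2.69], [-3.02, 3.02]. Speed limits (rad/s): [2.22, 2.22, 2.79, 3.14, 3.14, 3.14].

INTERFACE

Orientations are given as a unit quaternion [w, x, y, z].
In Python, from cell import telemetry, eyes, job gives the robot as it stands. The module is installed in compiled form; this text tells all that it offers.
- The arm moves only by the tool move_arm, never from a script. Its argument "plan" is one flat list of numbers, 7 for each row, row after row: the shift along the tool's x, y, z as a fraction of full scale, then the turn, a rotation vector about the tool's x, y, z as a fraction of full scale, then the closure, from 0 (fully open) to 1 (shut). A call has 1 to 8 rows; each row is the pose to reach, as a shift and turn from the pose commanded when the call began, along the tool's axes at that moment, turning the shorter way round; what a row does not reach only later rows make up. Full scale, the value 1, is 150 mm for a shift and 360 degrees for a turn. A row lasts 1/12 s, in which the tool goes at most 41.7 mm and 7.16 degrees, less where a joint would pass 70% of its speed; a pose out of reach is approached as far as the arm can. A call with a number of a shift or a turn outside -1 to 1 is refused whole. A call with a gripper value outside its range is refused whole. The fingers move at their own pace and stop on an object; the grip force is fixed at half the most. Time passes only in rows, so rows that repeat a pose let the fingers close. It gives the time, the measured TCP pose, the force, the opening and the grip force at its end, in the units of the state.
- telemetry.state(): the state, without advancing time (a new reading comes with each control period).
- eyes.camera(name): name is "scene" or "top" or "wrist"; returns a dict with "frame" (400x640x3 uint8, blue, green, red), "K" (3x3 intrinsics, pixels), "T" (4x4, takes a point from camera to world coordinates); the wrist camera has in their place "tool_from_camera" (4x4, takes a point from camera to tool coordinates, whose origin is the TCP and whose axes are the flange's). Camera axes: x right, y up, looking along -z (the intrinsics and any distortion apply to the point x, -y, -z); pixel columns grow to the right and rows downward; lengths in m; the calibration is good to about 2 mm. The wrist camera is an equidistant fisheye: a pixel r from the principal point sees the ray r / f radians off the axis. A picture is of the moment at which its call begins: read the wrist's pose just before it. There is no depth.
- job.hand_in(): hands the job in; it is judged then, once.
The state is a dict: "time_s": time; "q": joint angles; "dq": joint speeds; "effort": joint torques, N m; "position": TCP position; "orientation": TCP orientation; "force": force on the tool from outside, world axes, zero at the start; "torque": the same for the moment, N m; "opening": finger opening in m; "grasp_force": force on a finger pad.
Only numpy, scipy, OpenCV 4.12 (cv2) and the standard library are available. Lean on these libraries where they do the work, as an engineer would, in place of code of your own. Each camera call takes 0.05 s, during which the arm holds its last target. There are 200 camera calls.

TASK

Close the open aluminium chassis with the cover that has a narrow lip at one end. Hold the cover tilted with its lip end down, hook the lip under the ledge at the back of the chassis, then swing the cover down until it lies flat on the side flanges behind the front bezel, and let go. Leave the plain cover without a lip where it is.

Things in the scene. Friction and masses are not known exactly. Their poses are not given: they have to be found in the camera images.
- chassis: fixed open-topped aluminium chassis 126 long (x) x 96 wide (y). Origin: centre of underside; +x runs from front bezel (brass connectors) to ledge end. Cover rests on two side flanges, top at z 42, each 23 wide, gap 50 between them, no side walls above. Bezel: inner face x=-59, top z 56. Back wall: inner face x=60. Board inside is up to z 27. Closed: lip tip at x 41 to 60, y near 0
- chassis_ledge (a point): middle of the ledge's free lower edge, at x=33, z=52 of the chassis; axes as the chassis'. The ledge is a plate 4 thick over the full width, running from here 27 in +x to the back wall; under it, between the flanges, is open space. The cover (100 long) does not go in flat past the bezel: tilt it about 10 to 25 degrees, lip end low
- lip_cover_grip (a point): centre of the black handle bar of the cover to use, 29 above the plate's underside. Loose, flat on a closed parts box 40 high, about 220 g: plate 74 x 74 x 4 with a lip 26 long, 28 wide, 4 thick in the same plane at one end. Bar 56 long (x), 12 wide (y: grasp across this), 14 high, 18 free beneath. x points to the lip, z up. From here the lip tip is 60 in +x, the other end 40 in -x
- cover_lip (a point): middle of the tip edge of that cover's lip, at half the plate's thickness (2 above its underside); axes as the cover's
- plain_cover_grip (a point): centre of the handle bar of the other cover, to be left alone: same kind of plate and handle, 70 x 74, but without a lip
Things that resemble listed ones, but are neither listed nor needed, are in the scene too. Leave any brown look-alike of the part that bears lip_cover_grip alone.

How it is judged:
By the outcome, as a careful person would: the job done as asked, in the order asked, and still so for the second after the job is handed in, with the robot touching nothing.
It also fails if it takes over 35 s, if anything falls off the work surface, if the arm or the gripper's body presses on something with over 40 N, if the wrist force passes 120 N, or if a joint passes its speed limit or range.

## Working session

There is one attempt and no reset: what is moved stays moved. The work goes in short steps, Python scripts to look and compute and a tool call to move; the robot and the scene stay as the last step left them, time stands still between calls to the robot, and variables do not carry over. Pictures are saved under pics/ and viewed, at most 10 in all, crops included, and the job is handed in when it is done.

Besides the shell and the picture viewer there is one more tool, called after ">>>" as a command line: name --argument value ..., lists and objects as JSON in quotes. move_arm: Moves the arm, as the interface text tells. Shift numbers are shares of 150 mm and turn numbers shares of 360 degrees, none past 1 either way. Its arguments: {"type":"object","properties":{"plan":{"type":"array"}},"required":["plan"]}

```bash
mkdir -p pics; python3 - <<'E'
from cell import telemetry, eyes
import cv2,numpy as np
s=telemetry.state();print(s['time_s'],s['position'],s['orientation'])
for n in ('scene','top'):
    c=eyes.camera(n);cv2.imwrite(f'pics/{n}0.png',c['frame']);np.savez(f'{n}.npz',K=c['K'],T=c['T']);print(n,c['K'],c['T'],[k for k in c])
E
```

```text
0.0 [ 0.25852265 -0.56848015  0.23055237] [-7.03610500e-04  9.77315266e-01  2.11788457e-01 -1.59837047e-04]
scene [[397.13383834   0.         319.56886707]
 [  0.         397.13383834 198.99905131]
 [  0.           0.           1.        ]] [[-9.51625272e-01 -2.34726295e-01  1.98274829e-01  7.16037884e-01]
 [ 3.07259888e-01 -7.28733677e-01  6.11995579e-01  5.75362547e-01]
 [ 8.38091115e-04  6.43312361e-01  7.65603359e-01  7.36937989e-01]
 [ 0.00000000e+00  0.00000000e+00  0.00000000e+00  1.00000000e+00]] ['frame', 'K', 'T']
top [[458.40918155   0.         312.38854526]
 [  0.         458.40918155 192.39403184]
 [  0.           0.           1.        ]] [[-0.00876154  0.97829905 -0.20701258  0.27246518]
 [-0.99994749 -0.00747102  0.00701497  0.07701895]
 [ 0.00531614  0.20706317  0.97831313  1.28003745]
 [ 0.          0.          0.          1.        ]] ['frame', 'K', 'T']
```

View pics/scene0.png

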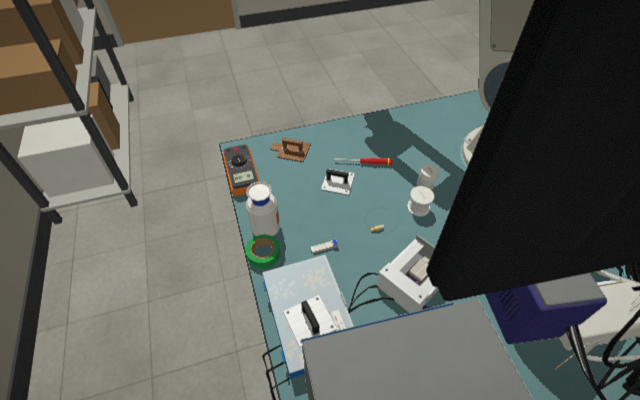

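View pics/top0.png

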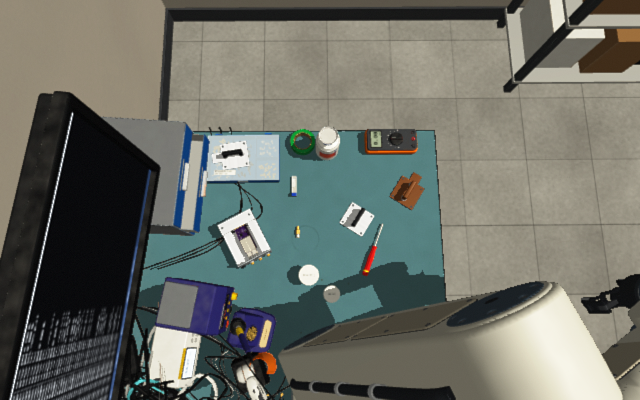

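Candidates in the top image are the white cover on the blue box (231,154), the white cover on the mat (357,218) and a brown one (407,190). The one on the box fits the description. I'll confirm that with an enlarged crop that also shows the chassis (243,238).

```bash
python3 - <<'E'
import cv2
a=cv2.imread('pics/top0.png')[120:280,190:290]
b=cv2.imread('pics/scene0.png')[230:390,250:450]
a=cv2.resize(a,None,fx=3.7,fy=3.7,interpolation=cv2.INTER_CUBIC);b=cv2.resize(b,None,fx=2,fy=2,interpolation=cv2.INTER_CUBIC)
import numpy as np
o=np.zeros((592,780,3),np.uint8);o[:a.shape[0],:370]=a;o[:320,380:780]=b
cv2.imwrite('pics/crop1.png',o)
E
```

```text
(no output)
```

View pics/crop1.png

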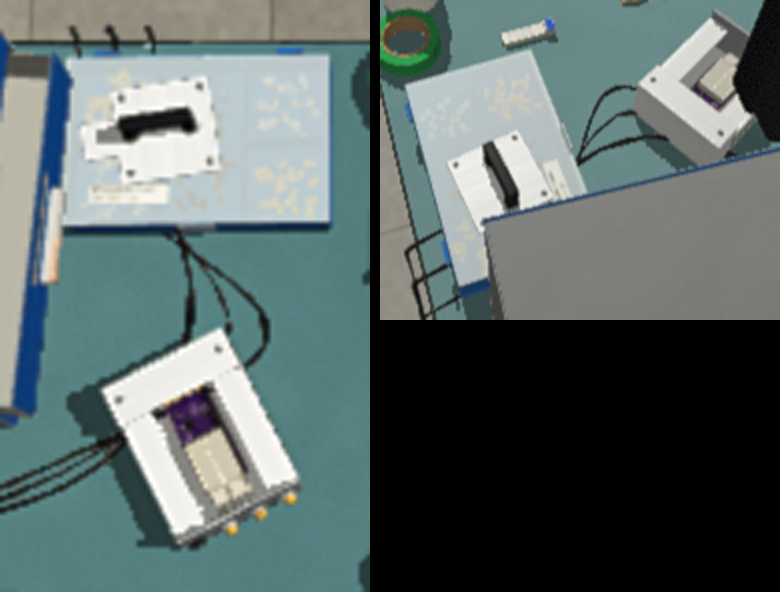

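The crop shows the lip cover on the box with its lip toward the left (about (85,145) in the crop) and the chassis with its ledge end at upper left, bezel with brass connectors at the bottom. I'll turn these pixels into positions.

```bash
cat > h.py <<'E'
import numpy as np, cv2
from scipy.spatial.transform import Rotation as R
def ray(n,u,v,z):
    d=np.load(n+'.npz');K,T=d['K'],d['T']
    r=np.array([(u-K[0,2])/K[0,0],-(v-K[1,2])/K[1,1],-1]);r=T[:3,:3]@r
    return T[:3,3]+r*(z-T[2,3])/r[2]
def rq(q): return R.from_quat(np.r_[q[1:],q[0]])
E
python3 - <<'E'
from h import *
from cell import telemetry,eyes
P=lambda u,v,z:ray('top',190+u/3.7,120+v/3.7,z)
c=[P(*p,.056) for p in((103,391),(222,328),(183,543),(298,482))]
print(np.round(c,4)); m=lambda i,j:(c[i]+c[j])/2
print('len',np.linalg.norm(m(0,1)-m(2,3)),'w',np.linalg.norm(c[0]-c[1]),np.linalg.norm(c[2]-c[3]))
d=m(0,1)-m(2,3);print('ctr',sum(c)/4,'yaw',np.degrees(np.arctan2(d[1],d[0])))
k=[P(*p,.044) for p in((115,85),(208,78),(218,170),(125,183),(82,126),(86,160))];print(np.round(k,4))
print(np.round([P(120,118,.076),P(193,110,.076)],4))
print('box',np.round([P(66,56,.04),P(329,56,.04),P(329,222,.04),P(66,226,.04)],3))
w=eyes.camera('wrist');print([(x,w[x]) for x in w if x!='frame'])
cv2.imwrite('pics/w0.png',w['frame'])
E
```

```text
[[0.4421 0.3229 0.056 ]
 [0.4878 0.2375 0.056 ]
 [0.3325 0.2623 0.056 ]
 [0.3751 0.1808 0.056 ]]
len 0.12563143270932903 w 0.09686177779398819 0.09193262232524957
ctr [0.40938596 0.25088217 0.056     ] yaw 27.842989863302087
[[0.6783 0.3242 0.044 ]
 [0.6834 0.2535 0.044 ]
 [0.6107 0.2445 0.044 ]
 [0.6011 0.3141 0.044 ]
 [0.646  0.3481 0.044 ]
 [0.6193 0.3441 0.044 ]]
[[0.6423 0.3132 0.076 ]
 [0.648  0.2595 0.076 ]]
box [[0.703 0.363 0.04 ]
 [0.702 0.162 0.04 ]
 [0.571 0.161 0.04 ]
 [0.569 0.358 0.04 ]]
[('K', array([[309.70691629,   0.        , 320.59945733],
       [  0.        , 309.70691629, 202.15655022],
       [  0.        ,   0.        ,   1.        ]])), ('tool_from_camera', array([[ 1.93466492e-04,  9.55760870e-01,  2.94144729e-01,
         7.56212546e-02],
       [ 9.99999930e-01, -2.78703543e-04,  2.47862546e-04,
         4.08193287e-04],
       [ 3.18876500e-04,  2.94144661e-01, -9.55760858e-01,
        -1.42164433e-01],
       [ 0.00000000e+00,  0.00000000e+00,  0.00000000e+00,
         1.00000000e+00]]))]
```

```bash
python3 - <<'E'
from h import *
for z in (0,.05,.1,.15,.2,.25,.3): print(z,*[np.round(ray(*p,z)[:2],3) for p in(('scene',303,338),('scene',490,303),('top',191,122),('top',208,133),('top',180,232),('top',197,232),('top',70,95),('top',158,165))])
E
```

```text
0 [0.659 0.3  ] [0.286 0.347] [0.758 0.424] [0.724 0.372] [0.433 0.439] [0.432 0.392] [0.845 0.787] [0.628 0.513]
0.05 [0.663 0.319] [0.315 0.363] [0.739 0.41 ] [0.706 0.361] [0.427 0.425] [0.426 0.38 ] [0.823 0.76 ] [0.614 0.496]
0.1 [0.667 0.338] [0.344 0.378] [0.72  0.396] [0.688 0.349] [0.42  0.411] [0.42  0.367] [0.801 0.732] [0.6   0.479]
0.15 [0.671 0.356] [0.373 0.394] [0.701 0.383] [0.671 0.338] [0.414 0.397] [0.414 0.355] [0.778 0.704] [0.586 0.462]
0.2 [0.675 0.375] [0.403 0.409] [0.682 0.369] [0.653 0.326] [0.408 0.383] [0.407 0.343] [0.756 0.676] [0.572 0.445]
0.25 [0.678 0.394] [0.432 0.424] [0.663 0.356] [0.635 0.315] [0.402 0.369] [0.401 0.33 ] [0.734 0.649] [0.558 0.428]
0.3 [0.682 0.412] [0.461 0.44 ] [0.644 0.342] [0.618 0.303] [0.395 0.354] [0.395 0.318] [0.711 0.621] [0.544 0.411]
```

View pics/w0.png

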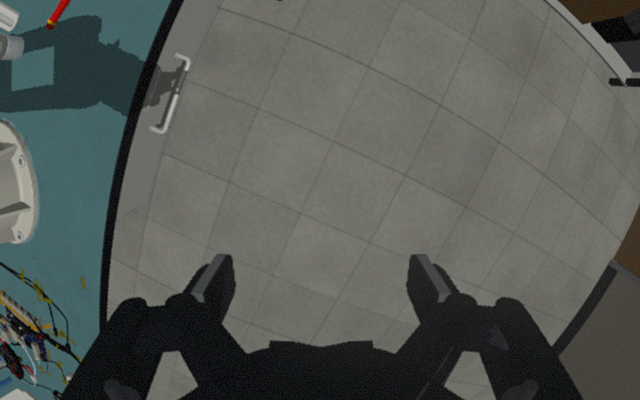

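```bash
python3 - <<'E'
from h import *
for z in (.1,.2,.3,.35,.4,.45,.5,.55,.6): print(z,*[np.round(ray(*p,z)[:2],3) for p in(('scene',432,295),('scene',535,0),('top',158,165),('top',150,160),('top',70,95),('top',105,400))])
E
```

```text
0.1 [0.432 0.334] [-0.481 -0.59 ] [0.6   0.479] [0.614 0.501] [0.801 0.732] [0.018 0.57 ]
0.2 [0.476 0.372] [-0.293 -0.407] [0.572 0.445] [0.585 0.465] [0.756 0.676] [0.039 0.528]
0.3 [0.521 0.41 ] [-0.105 -0.224] [0.544 0.411] [0.556 0.429] [0.711 0.621] [0.061 0.486]
0.35 [0.543 0.429] [-0.011 -0.133] [0.53  0.394] [0.541 0.411] [0.689 0.593] [0.072 0.465]
0.4 [0.566 0.448] [ 0.083 -0.041] [0.517 0.376] [0.527 0.393] [0.666 0.565] [0.082 0.445]
0.45 [0.588 0.467] [0.177 0.05 ] [0.503 0.359] [0.513 0.375] [0.644 0.538] [0.093 0.424]
0.5 [0.61  0.486] [0.271 0.142] [0.489 0.342] [0.498 0.357] [0.622 0.51 ] [0.104 0.403]
0.55 [0.633 0.505] [0.365 0.233] [0.475 0.325] [0.484 0.339] [0.599 0.482] [0.115 0.382]
0.6 [0.655 0.523] [0.459 0.325] [0.461 0.308] [0.469 0.321] [0.577 0.454] [0.126 0.361]
```

```bash
cat >> h.py <<'E'
def tool(yaw,tilt=0):
    "tool x along heading yaw (deg), lip end lowered by tilt"
    return R.from_euler('z',yaw,degrees=True)*R.from_euler('y',tilt,degrees=True)*R.from_euler('x',180,degrees=True)
def to(p,yaw,tilt=0,frm=None):
    from cell import telemetry
    s=telemetry.state()
    p0,r0=(np.array(s['position']),rq(s['orientation'])) if frm is None else frm
    r=tool(yaw,tilt)
    return np.round(np.r_[r0.inv().apply(np.array(p)-p0)/.15,(r0.inv()*r).as_rotvec()/(2*np.pi)],4)
E
python3 - <<'E'
from h import *
print(to([.645,.22,.20],96))
E
```

```text
[ 4.5215e+00 -3.7191e+00  2.0880e-01 -1.0000e-04 -1.0000e-04 -1.9870e-01]
```

>>> move_arm --plan '[0.9,-0.75,0.04,0,0,-0.08,0,0.9,-0.75,0.04,0,0,-0.08,0,0.9,-0.75,0.04,0,0,-0.08,0,0.9,-0.75,0.04,0,0,-0.08,0,0.9,-0.75,0.04,0,0,-0.08,0]'

```text
time_s: 0.57
position: [0.3361, -0.4056, 0.2247]
orientation: [-0.002, 0.892, 0.452, 0.0]
force: [0.4, -0.1, 0.1]
opening: 0.0855
grasp_force: 0.0
```

```bash
python3 - <<'E'
from h import *
print(to([.645,.22,.20],96))
E
```

```text
[ 4.5815e+00 -8.0210e-01  1.7660e-01 -2.0000e-04 -5.0000e-04 -1.1730e-01]
```

>>> move_arm --plan '[1,-0.18,0.04,0,0,0,0,1,-0.18,0.04,0,0,0,0,1,-0.18,0.04,0,0,0,0,1,-0.18,0.04,0,0,0,0]'

```text
time_s: 0.9
position: [0.4038, -0.2717, 0.2191]
orientation: [-0.0, 0.894, 0.448, 0.0]
force: [-0.0, -0.7, 0.1]
opening: 0.0855
grasp_force: 0.0
```

>>> move_arm --plan '[1,-0.18,0.04,0,0,0,0,1,-0.18,0.04,0,0,0,0,1,-0.18,0.04,0,0,0,0,1,-0.18,0.04,0,0,0,0]'

```text
time_s: 1.23
position: [0.4723, -0.1353, 0.2132]
orientation: [-0.0, 0.894, 0.448, 0.0]
force: [0.6, -0.4, -0.0]
opening: 0.0853
grasp_force: 0.0
```

>>> move_arm --plan '[1,-0.18,0.04,0,0,-0.08,0,1,-0.18,0.04,0,0,-0.08,0,1,-0.18,0.04,0,0,-0.08,0,1,-0.18,0.04,0,0,-0.08,0,1,-0.18,0.04,0,0,-0.08,0]'

```text
time_s: 1.65
position: [0.5416, 0.0024, 0.2071]
orientation: [-0.0, 0.751, 0.66, 0.001]
force: [-0.3, -0.1, 0.3]
opening: 0.0852
grasp_force: 0.0
```

```bash
python3 - <<'E'
from h import *
print(to([.645,.22,.20],96))
E
```

```text
[ 1.5268e+00  4.9770e-01  4.9800e-02  2.0000e-04 -2.0000e-04 -3.7100e-02]
```

>>> move_arm --plan '[0.95,0.3,0.03,0,0,-0.037,0,0.95,0.3,0.03,0,0,-0.037,0,0.95,0.3,0.03,0,0,-0.037,0,0.95,0.3,0.03,0,0,-0.037,0]'

```text
time_s: 1.98
position: [0.6051, 0.1361, 0.2026]
orientation: [0.0, 0.673, 0.739, 0.001]
force: [-0.3, -1.0, -0.5]
opening: 0.0854
grasp_force: 0.0
```

```bash
python3 - <<'E'
from h import *
print(to([.645,.22,.20],96))
E
```

```text
[ 5.323e-01  3.173e-01  1.820e-02  2.000e-04 -1.000e-04 -1.800e-03]
```

>>> move_arm --plan '[0.53,0.32,0.02,0,0,-0.002,0,0.53,0.32,0.02,0,0,-0.002,0,0.53,0.32,0.02,0,0,-0.002,0,0.53,0.32,0.02,0,0,-0.002,0]'

```text
time_s: 2.32
position: [0.6448, 0.2192, 0.199]
orientation: [-0.0, 0.668, 0.744, 0.0]
force: [-0.5, -0.8, 0.3]
opening: 0.0856
grasp_force: 0.0
```

```bash
cat >> h.py <<'E'
def snap(name):
    from cell import telemetry,eyes
    s=telemetry.state();w=eyes.camera('wrist')
    cv2.imwrite(f'pics/{name}.png',w['frame'])
    T=np.eye(4);T[:3,:3]=rq(s['orientation']).as_matrix();T[:3,3]=s['position']
    np.savez(name+'.npz',K=w['K'],T=T@w['tool_from_camera']);print(np.round(s['position'],4),s['time_s'])
def wray(name,u,v,z):
    d=np.load(name+'.npz');K,T=d['K'],d['T']
    a=np.array([(u-K[0,2]),(v-K[1,2])]);r=np.hypot(*a);th=r/K[0,0]
    c=np.array([a[0]/r*np.sin(th),-a[1]/r*np.sin(th),-np.cos(th)]);c=T[:3,:3]@c
    return T[:3,3]+c*(z-T[2,3])/c[2]
E
python3 -c "from h import *;snap('w1')"
```

```text
[0.6448 0.2192 0.199 ] 2.3167
```

View pics/w1.png

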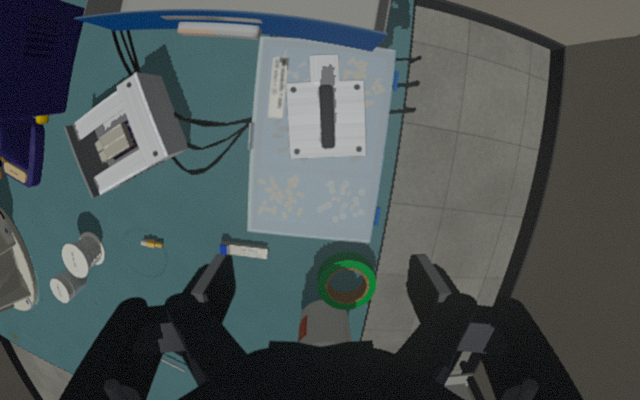

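The wrist picture shows the lip cover with plate corners (288,83), (363,80), (367,155) and (291,158), lip tip at (310..337,54) and bar (326,87)–(328,147). The chassis is at the left, its ledge end at (135,74)–(163,162).

```bash
python3 - <<'E'
from h import *
P=lambda u,v,z:wray('w1',u,v,z)
k=np.array([P(*p,.044) for p in((288,83),(363,80),(367,155),(291,158),(310,56),(337,53.5))]);print(np.round(k,4))
L=(k[0]+k[1])/2;Rr=(k[2]+k[3])/2;d=L-Rr;print('plate',(L+Rr)/2,np.linalg.norm(d),np.linalg.norm(k[0]-k[1]),np.degrees(np.arctan2(d[1],d[0])))
tip=(k[4]+k[5])/2;print('tip',tip,'from plate rear',np.linalg.norm(tip-Rr));d=tip-Rr;a=np.arctan2(d[1],d[0]);print(np.degrees(a),'grip',Rr+.04*d/np.linalg.norm(d))
b=np.array([P(*p,.076) for p in((319,86),(332,85),(322,147),(335,146))]);print('bar',np.round(b,4),b.mean(0),b[:2].mean(0)-b[2:].mean(0))
E
python3 - <<'E'
import cv2
a=cv2.imread('pics/w1.png')[30:210,50:390]
cv2.imwrite('pics/crop2.png',cv2.resize(a,None,fx=2.35,fy=2.35,interpolation=cv2.INTER_CUBIC))
E
```

```text
[[0.604  0.3164 0.044 ]
 [0.674  0.3272 0.044 ]
 [0.6869 0.2555 0.044 ]
 [0.6138 0.2444 0.044 ]
 [0.6218 0.3445 0.044 ]
 [0.6468 0.3498 0.044 ]]
plate [0.64464834 0.28587087 0.044     ] 0.07279165422763569 0.07086993094752526 98.96764714666696
tip [0.63429218 0.34714826 0.044     ] from plate rear 0.09854080576525905
99.36178189938578 grip [0.64381489 0.28938717 0.044     ]
bar [[0.6338 0.3138 0.076 ]
 [0.6446 0.3159 0.076 ]
 [0.642  0.262  0.076 ]
 [0.653  0.2641 0.076 ]] [0.643349   0.28894224 0.076     ] [-0.00828978  0.0518277   0.        ]
```

View pics/crop2.png

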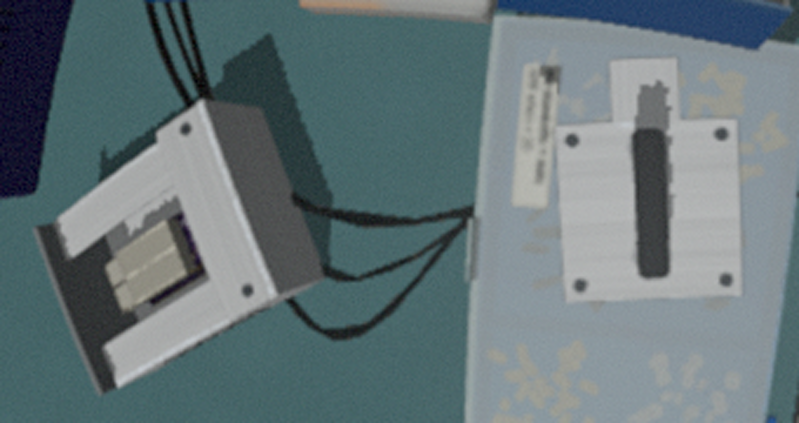

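```bash
python3 - <<'E'
from h import *
P=lambda u,v,z:wray('w1',50+u/2.35,30+v/2.35,z)
c=np.array([P(*p,.056) for p in((207,98),(275,300),(38,228),(100,392))]);print(np.round(c,4))
m=lambda i,j:(c[i]+c[j])/2
d=m(0,1)-m(2,3);print('len',np.linalg.norm(d),'w',np.linalg.norm(c[0]-c[1]),np.linalg.norm(c[2]-c[3]),'ctr',c.mean(0),'yaw',np.degrees(np.arctan2(d[1],d[0])))
print(to([.6438,.289,.11],98.5)); print(to([.6438,.289,.052],98.5))
E
```

```text
[[0.4474 0.3245 0.056 ]
 [0.4874 0.2366 0.056 ]
 [0.3384 0.2664 0.056 ]
 [0.3788 0.1841 0.056 ]]
len 0.1220640271883046 w 0.09658375806318648 0.0916507782949938 ctr [0.41300108 0.25287904 0.056     ] yaw 26.922925850832026
[ 4.758e-01  5.070e-02  5.929e-01 -2.000e-04  1.000e-04 -6.600e-03]
[ 4.760e-01  5.110e-02  9.795e-01 -2.000e-04  1.000e-04 -6.600e-03]
```

```bash
python3 -c "
from cell import telemetry;print(telemetry.state()['q'])"
```

```text
[ 3.23388659e-01  4.66329873e-01  1.53571140e+00 -3.48255186e-04
  1.14071250e+00  2.16651118e-01]
```

>>> move_arm --plan '[0,0,0,0,0,-0.159,0,0,0,0,0,0,-0.159,0,0,0,0,0,0,-0.159,0,0,0,0,0,0,-0.159,0,0,0,0,0,0,-0.159,0,0,0,0,0,0,-0.159,0,0,0,0,0,0,-0.159,0,0,0,0,0,0,-0.159,0]'

```text
time_s: 3.03
position: [0.6434, 0.2146, 0.1999]
orientation: [-0.0, 0.229, 0.973, -0.0]
force: [0.9, 0.8, 0.5]
opening: 0.0855
grasp_force: 0.0
```

>>> move_arm --plan '[0,0,0,0,0,-0.159,0,0,0,0,0,0,-0.159,0,0,0,0,0,0,-0.159,0,0,0,0,0,0,-0.159,0,0,0,0,0,0,-0.159,0,0,0,0,0,0,-0.159,0,0,0,0,0,0,-0.159,0,0,0,0,0,0,-0.159,0]'

```text
time_s: 3.7
position: [0.6434, 0.2146, 0.1998]
orientation: [-0.0, -0.266, 0.964, -0.0]
force: [-0.1, -0.1, -0.3]
opening: 0.0857
grasp_force: 0.0
```

```bash
python3 - <<'E'
from h import *
from cell import telemetry
print(telemetry.state()['q'],to([.6438,.289,.12],278.5))
E
```

```text
[ 3.20020142e-01  4.63345474e-01  1.53844916e+00 -5.72584837e-04
  1.14074769e+00 -1.78805728e+00] [-2.568e-01  4.247e-01  5.319e-01  1.000e-04 -2.000e-04 -1.881e-01]
```

>>> move_arm --plan '[-0.12,0.21,0.1,0,0,-0.159,0,-0.26,0.42,0.2,0,0,-0.159,0,-0.26,0.42,0.3,0,0,-0.159,0,-0.26,0.42,0.3,0,0,-0.159,0,-0.26,0.42,0.3,0,0,-0.159,0,-0.26,0.42,0.3,0,0,-0.159,0,-0.26,0.42,0.3,0,0,-0.159,0,-0.26,0.42,0.3,0,0,-0.159,0]'

```text
time_s: 4.37
position: [0.6452, 0.2887, 0.1548]
orientation: [-0.001, -0.695, 0.719, -0.0]
force: [-0.0, -0.4, 0.1]
opening: 0.0852
grasp_force: 0.0
```

```bash
python3 - <<'E'
from h import *
from cell import telemetry
print(telemetry.state()['q'][5],to([.6438,.289,.12],278.5),to([.6438,.289,.052],278.5))
E
```

```text
-2.68838562440618 [-2.000e-03  9.200e-03  2.321e-01  1.000e-04 -1.000e-04 -2.900e-02] [-2.500e-03  8.800e-03  6.854e-01  1.000e-04 -1.000e-04 -2.900e-02]
```

>>> move_arm --plan '[0,0.01,0.2,0,0,-0.029,0,0,0.01,0.35,0,0,-0.029,0,0,0.01,0.5,0,0,-0.029,0,0,0.01,0.6,0,0,-0.029,0,0,0.01,0.65,0,0,-0.029,0,0,0.01,0.68,0,0,-0.029,0,0,0.01,0.68,0,0,-0.029,0,0,0.01,0.68,0,0,-0.029,0]'

```text
time_s: 5.03
position: [0.6446, 0.2911, 0.0537]
orientation: [-0.001, 0.756, -0.655, 0.0]
force: [1.4, 0.8, 0.0]
opening: 0.0854
grasp_force: 0.0
```

```bash
python3 - <<'E'
from h import *
print(to([.6438,.289,.052],278.5))
snap('w2')
E
```

```text
[ 0.0129  0.0074  0.0116 -0.0002  0.     -0.0008]
[0.6446 0.2911 0.0537] 5.0333
```

View pics/w2.png

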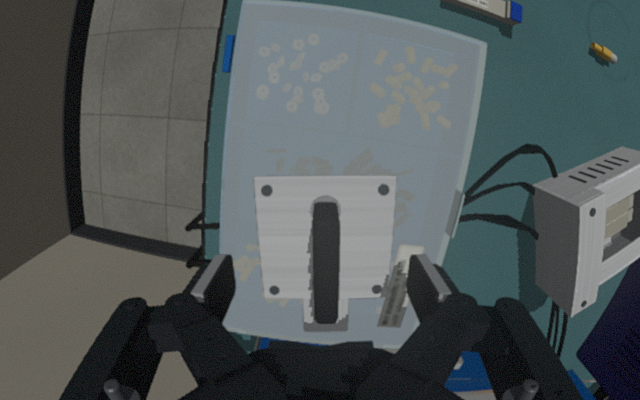

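The bar (313–340, rows 205–323) sits centred and parallel between the pads. I'll check the offset along the bar, then close.

```bash
python3 - <<'E'
from h import *
print(wray('w2',326,204,.076),wray('w2',326,322,.076), wray('w2',327,330,.044),(wray('w2',254,178,.044)+wray('w2',394,177,.044))/2)
E
```

```text
[0.64850713 0.25377397 0.076     ] [0.63942442 0.31343815 0.076     ] [0.6333508  0.34574951 0.044     ] [0.64951654 0.24976694 0.044     ]
```

>>> move_arm --plan '[0.01,0.007,0.01,0,0,0,1,0.01,0.007,0.01,0,0,0,1,0.01,0.007,0.01,0,0,0,1,0.01,0.007,0.01,0,0,0,1,0.01,0.007,0.01,0,0,0,1,0.01,0.007,0.01,0,0,0,1,0.01,0.007,0.01,0,0,0,1,0.01,0.007,0.01,0,0,0,1]'

```text
time_s: 5.75
position: [0.6434, 0.2896, 0.0516]
orientation: [-0.0, 0.756, -0.654, 0.0]
force: [0.2, 0.7, 2.0]
opening: 0.0108
grasp_force: 59.0
```

```bash
cat >> h.py <<'E'
C=np.array([.411,.252,0]);YC=27.3
def cov(xs,zs,a,frm=None):
    "plate shoulder underside at chassis (xs,zs) mm, tilt a"
    o=R.from_euler('y',a,degrees=True).apply([-.033,0,.0116])+np.array([xs,0,zs])/1000
    p=C+R.from_euler('z',YC,degrees=True).apply(o)
    return p,YC+180,-a
E
python3 - <<'E'
from h import *
for w in ((-4,105,20),(-4,46,20),(23,46,20),(23,43,0)): print(w,cov(*w)[0],to(*cov(*w)))
E
```

```text
(-4, 105, 20) [0.38341517 0.23776241 0.1271871 ] [ 0.0928  1.7647 -0.5051 -0.0344  0.0483  0.195 ]
(-4, 46, 20) [0.38341517 0.23776241 0.0681871 ] [ 0.0929  1.7649 -0.1117 -0.0344  0.0483  0.195 ]
(23, 46, 20) [0.40740783 0.25014594 0.0681871 ] [ 0.0341  1.5947 -0.1116 -0.0344  0.0483  0.195 ]
(23, 43, 0) [0.40211383 0.2474135  0.0546    ] [ 4.7100e-02  1.6323e+00 -2.1100e-02 -1.0000e-04  1.0000e-04  1.9710e-01]
```

>>> move_arm --plan '[0,0,-0.15,0,0,0,1,0,0,-0.35,0,0,0,1,0,0,-0.6,0,0,0,1,0,0,-0.65,0,0,0,1,0,0,-0.65,0,0,0,1]'

```text
time_s: 6.17
position: [0.645, 0.2903, 0.1521]
orientation: [-0.003, 0.756, -0.654, 0.001]
force: [0.4, 0.6, -2.8]
opening: 0.0108
grasp_force: 58.9
```

```bash
python3 - <<'E'
from h import *
for w in ((-4,95,20),): print(w,cov(*w)[0],to(*cov(*w)))
E
```

```text
(-4, 95, 20) [0.38341517 0.23776241 0.1171871 ] [ 0.0964  1.7772  0.2233 -0.035   0.049   0.1949]
```

>>> move_arm --plan '[0,0.15,0,0,0,0.159,1,0.02,0.35,0,0,0,0.159,1,0.03,0.6,0,0,0,0.159,1,0.05,0.9,0,0,0,0.159,1,0.05,0.95,0,0,0,0.159,1,0.05,0.95,0,0,0,0.159,1,0.05,0.95,0,0,0,0.159,1,0.05,0.95,0,0,0,0.159,1]'

```text
time_s: 6.83
position: [0.5017, 0.261, 0.147]
orientation: [-0.001, -0.348, 0.938, -0.0]
force: [-0.9, 0.5, -2.0]
opening: 0.011
grasp_force: 59.2
```

```bash
python3 - <<'E'
from h import *
print(to(*cov(-4,95,20)))
E
```

```text
[ 0.6984  0.3965  0.201  -0.0064  0.0549  0.0368]
```

>>> move_arm --plan '[0.15,0.1,0,-0.006,0.055,0.037,1,0.35,0.2,0,-0.006,0.055,0.037,1,0.55,0.32,0.05,-0.006,0.055,0.037,1,0.7,0.4,0.1,-0.006,0.055,0.037,1,0.7,0.4,0.15,-0.006,0.055,0.037,1,0.7,0.4,0.2,-0.006,0.055,0.037,1,0.7,0.4,0.2,-0.006,0.055,0.037,1,0.7,0.4,0.2,-0.006,0.055,0.037,1]'

```text
time_s: 7.5
position: [0.3849, 0.2378, 0.1181]
orientation: [-0.167, -0.235, 0.957, -0.043]
force: [0.1, -0.2, -1.5]
opening: 0.011
grasp_force: 59.1
```

```bash
python3 - <<'E'
from h import *
from cell import eyes
for w in ((-4,95,20),(-4,60,20),(-4,46,20)): print(to(*cov(*w)))
snap('w3')
a=cv2.imread('pics/w3.png')
s=eyes.camera('scene')['frame'];t=eyes.camera('top')['frame']
o=np.zeros((600,800,3),np.uint8);o[:350,:560]=cv2.resize(a,(560,350))
o[350:600,:400]=cv2.resize(t[190:290,170:330],(400,250),interpolation=cv2.INTER_CUBIC);o[350:600,400:]=cv2.resize(s[215:315,340:500],(400,250),interpolation=cv2.INTER_CUBIC)
cv2.imwrite('pics/m3.png',o)
E
```

```text
[ 0.0064  0.0041  0.0085 -0.0007  0.0003  0.0006]
[-0.073   0.0048  0.2279 -0.0007  0.0003  0.0006]
[-1.047e-01  5.100e-03  3.157e-01 -7.000e-04  3.000e-04  6.000e-04]
[0.3849 0.2378 0.1181] 7.5
```

View pics/m3.png

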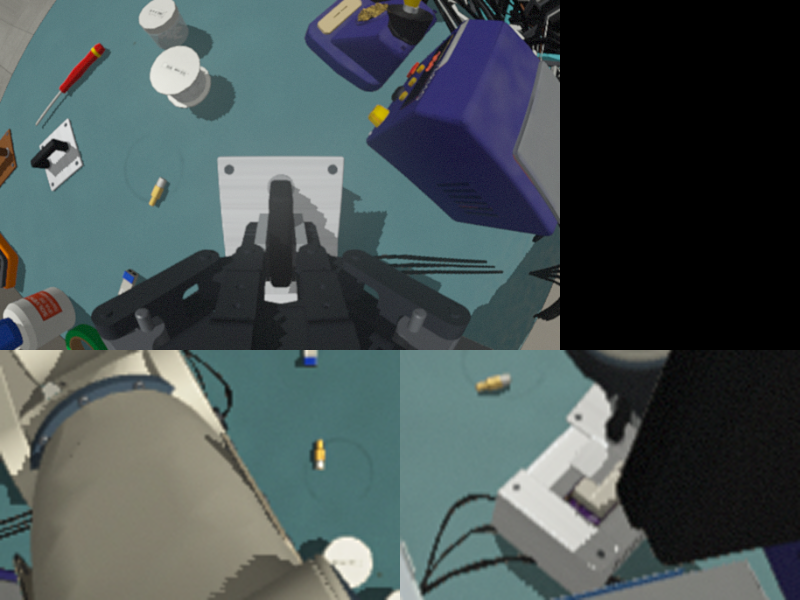

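The cover is held straight, tilted, above the chassis. The scene inset shows it in front of the ledge at about (600,470). I'll lower it to the insertion height and watch the force.

>>> move_arm --plan '[-0.02,0.005,0.06,0,0,0,1,-0.04,0.005,0.12,0,0,0,1,-0.06,0.005,0.18,0,0,0,1,-0.08,0.005,0.24,0,0,0,1,-0.095,0.005,0.28,0,0,0,1,-0.105,0.005,0.315,0,0,0,1,-0.105,0.005,0.315,0,0,0,1]'

```text
time_s: 8.23
position: [0.3825, 0.2375, 0.0677]
orientation: [-0.168, -0.235, 0.956, -0.043]
force: [-0.4, -0.0, -1.8]
opening: 0.0114
grasp_force: 59.2
```

```bash
python3 - <<'E'
from h import *
from cell import eyes
for w in ((-4,46,20),(23,46,20)): print(to(*cov(*w)))
snap('w4')
s=eyes.camera('scene')['frame']
a=cv2.imread('pics/w4.png')
o=np.zeros((600,800,3),np.uint8);o[:,:400]=cv2.resize(a[150:390,220:380],(400,600),interpolation=cv2.INTER_CUBIC);o[:400,400:]=cv2.resize(s[225:305,360:440],(400,400),interpolation=cv2.INTER_CUBIC)
cv2.imwrite('pics/m4.png',o)
E
```

```text
[-0.0046 -0.0011 -0.0049 -0.0007  0.      0.0006]
[-0.1738 -0.002  -0.0665 -0.0007  0.      0.0006]
[0.3825 0.2375 0.0677] 8.2333
```

View pics/m4.png

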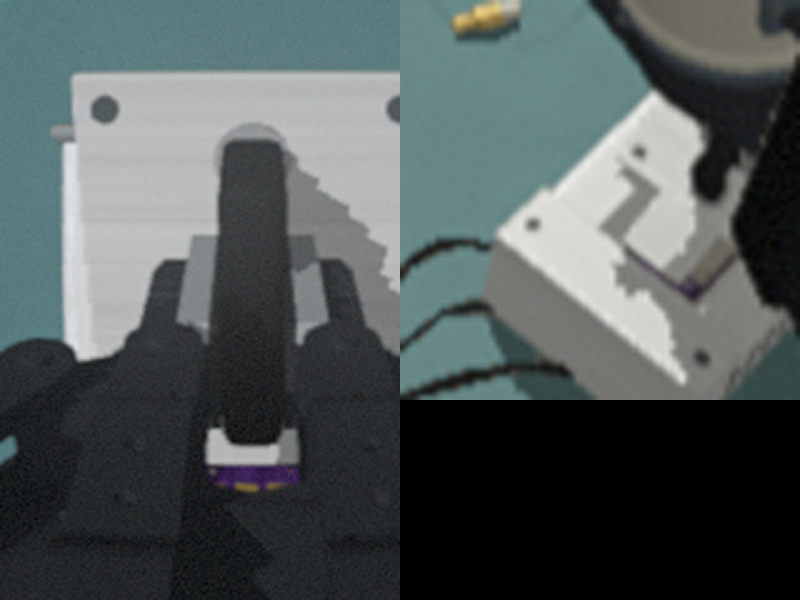

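The lip is just in front of the ledge with the board visible beyond it (left panel (255,480)), and there's no contact force. Next I'll slide it under.

>>> move_arm --plan '[-0.03,0,-0.015,0,0,0,1,-0.06,0,-0.025,0,0,0,1,-0.09,0,-0.035,0,0,0,1,-0.12,0,-0.045,0,0,0,1,-0.15,0,-0.055,0,0,0,1,-0.175,0,-0.065,0,0,0,1,-0.175,0,-0.065,0,0,0,1]'

```text
time_s: 8.92
position: [0.4091, 0.2514, 0.0693]
orientation: [-0.167, -0.235, 0.957, -0.042]
force: [0.5, 0.6, -1.8]
opening: 0.0109
grasp_force: 59.2
```

```bash
python3 - <<'E'
from h import *
from cell import eyes
for w in ((23,46,20),(23,46,15),(23,45.5,10),(23,45,5),(23,44,0),(23,43,0)): print(w,to(*cov(*w)))
snap('w5')
s=eyes.camera('scene')['frame']
a=cv2.imread('pics/w5.png')
o=np.zeros((600,800,3),np.uint8);o[:,:400]=cv2.resize(a[150:390,220:380],(400,600),interpolation=cv2.INTER_CUBIC);o[:400,400:]=cv2.resize(s[225:305,360:440],(400,400),interpolation=cv2.INTER_CUBIC)
cv2.imwrite('pics/m5.png',o)
E
```

```text
(23, 46, 20) [ 0.0105 -0.0022  0.0113 -0.0007  0.0005  0.0006]
(23, 46, 15) [ 0.0164 -0.0021  0.0308 -0.0007 -0.0134  0.0006]
(23, 45.5, 10) [ 0.0196 -0.002   0.0538 -0.0007 -0.0273  0.0006]
(23, 45, 5) [ 0.0209 -0.0019  0.0771 -0.0006 -0.0411  0.0007]
(23, 44, 0) [ 0.0194 -0.0018  0.1037 -0.0006 -0.055   0.0007]
(23, 43, 0) [ 0.0171 -0.0017  0.11   -0.0006 -0.055   0.0007]
[0.4091 0.2514 0.0693] 8.9167
```

View pics/m5.png

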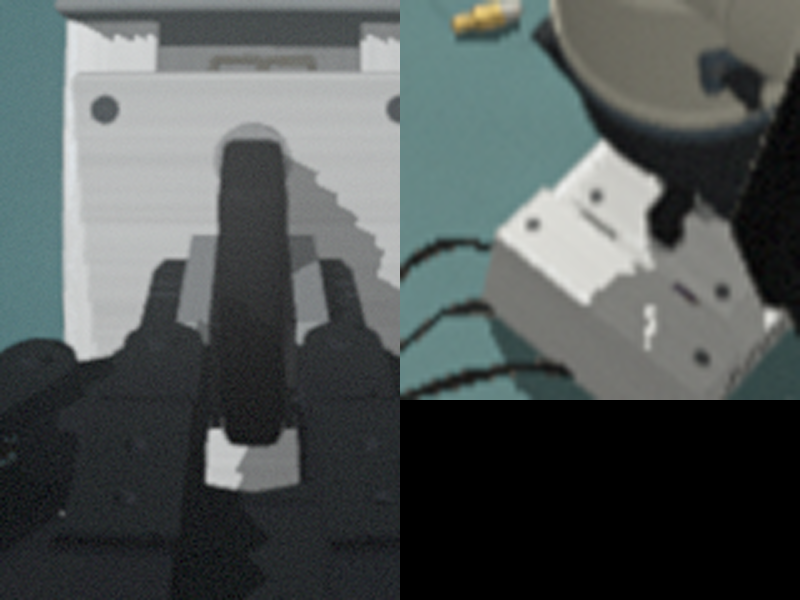

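The lip has slid under the ledge: the board is now hidden beyond it (left panel (250,480)), the scene panel shows a thin gap between plate shoulder and ledge at (600,222), and the rear edge clears the bezel. I'll swing it down.

>>> move_arm --plan '[0.012,0,0.02,0,-0.007,0,1,0.016,0,0.03,0,-0.0134,0,1,0.018,0,0.042,0,-0.02,0,1,0.02,0,0.054,0,-0.0273,0,1,0.02,0,0.065,0,-0.034,0,1,0.02,0,0.077,0,-0.041,0,1,0.02,0,0.09,0,-0.048,0,1,0.02,0,0.1,0,-0.05,0,1]'

```text
time_s: 9.68
position: [0.3995, 0.2463, 0.0561]
orientation: [-0.015, -0.238, 0.971, -0.005]
force: [-0.4, -0.1, -2.7]
opening: 0.0109
grasp_force: 59.2
```

```bash
python3 - <<'E'
from h import *
for w in ((23,44,0),(23,43,0),(23,42,0)): print(w,to(*cov(*w)))
E
```

```text
(23, 44, 0) [-0.0187 -0.0014  0.0024 -0.0005 -0.0052  0.0008]
(23, 43, 0) [-0.0189 -0.0013  0.0091 -0.0005 -0.0052  0.0008]
(23, 42, 0) [-0.0191 -0.0013  0.0157 -0.0005 -0.0052  0.0008]
```

>>> move_arm --plan '[-0.01,0,0.002,0,-0.003,0,1,-0.02,0,0.003,0,-0.005,0,1,-0.02,0,0.006,0,-0.005,0,1,-0.02,0,0.009,0,-0.005,0,1,-0.02,0,0.009,0,-0.005,0,1]'

```text
time_s: 10.1
position: [0.404, 0.2487, 0.0546]
orientation: [-0.0, -0.238, 0.971, -0.002]
force: [-0.1, -0.2, -1.5]
opening: 0.0109
grasp_force: 59.2
```

```bash
python3 - <<'E'
from h import *
for w in ((23,43,0),(23,42,0)): print(w,to(*cov(*w)))
E
```

```text
(23, 43, 0) [ 0.0152 -0.0017  0.0003 -0.0005 -0.0002  0.0008]
(23, 42, 0) [ 0.0152 -0.0017  0.007  -0.0005 -0.0002  0.0008]
```

>>> move_arm --plan '[0.005,0,0.004,0,0,0,1,0.005,0,0.008,0,0,0,1,0.005,0,0.008,0,0,0,1]'

```text
time_s: 10.35
position: [0.4031, 0.2482, 0.0535]
orientation: [-0.0, -0.238, 0.971, -0.002]
force: [-0.3, -0.5, 0.1]
opening: 0.0109
grasp_force: 59.4
```

>>> move_arm --plan '[0,0,0.003,0,0,0,1,0,0,0.005,0,0,0,1,0,0,0.005,0,0,0,1]'

```text
time_s: 10.6
position: [0.4031, 0.2482, 0.0535]
orientation: [-0.0, -0.238, 0.971, -0.002]
force: [-2.9, -2.5, 12.0]
opening: 0.0107
grasp_force: 61.2
```

Contact shows 12 N at TCP z = 53.5, so the underside is at 41.9 and the cover is on the flanges. I'll ease off, open and retreat.

>>> move_arm --plan '[0,0,-0.003,0,0,0,1,0,0,-0.003,0,0,0,0.8,0,0,-0.003,0,0,0,0.5,0,0,-0.003,0,0,0,0,0,0,-0.003,0,0,0,0,0,0,-0.003,0,0,0,0,0,0,-0.003,0,0,0,0,0,0,-0.003,0,0,0,0]'

```text
time_s: 11.27
position: [0.403, 0.2482, 0.0532]
orientation: [-0.0, -0.238, 0.971, -0.002]
force: [-0.4, 0.1, 0.1]
opening: 0.0854
grasp_force: 0.0
```

>>> move_arm --plan '[0,0,-0.05,0,0,0,0,0,0,-0.15,0,0,0,0,0,0,-0.35,0,0,0,0,0,0,-0.6,0,0,0,0,0,0,-0.7,0,0,0,0,0,0,-0.7,0,0,0,0]'

```text
time_s: 11.77
position: [0.4052, 0.2499, 0.1625]
orientation: [0.003, -0.238, 0.971, -0.0]
force: [1.2, 0.9, -0.3]
opening: 0.0854
grasp_force: 0.0
```

```bash
python3 - <<'E'
from h import *
snap('w6')
g=cv2.cvtColor(cv2.imread('pics/w6.png'),cv2.COLOR_BGR2GRAY)
# expected handle bar & rear plate edge in chassis frame -> look for bar (dark) along chassis x at z .078
Rz=R.from_euler('z',YC,degrees=True)
d=np.load('w6.npz');K,T=d['K'],d['T']
def px(p):
    c=np.linalg.inv(T)@np.r_[C+Rz.apply(np.array(p)/1000),1];c=c[:3]*[1,-1,-1]
    r=np.hypot(c[0],c[1]);th=np.arctan2(r,c[2]);return K[0,2]+K[0,0]*th*c[0]/r,K[1,2]+K[0,0]*th*c[1]/r
def val(p):
    u,v=px(p);return int(g[int(round(v)),int(round(u))]) if 0<=v<400 and 0<=u<640 else -1
print('bar profile y=0,z=78',[(x,val((x,0,78))) for x in range(-60,50,4)])
print('bar cross x=-20',[(y,val((-20,y,78))) for y in range(-16,17,2)])
print('rear edge y=25,z=46',[(x,val((x,25,46))) for x in range(-72,-30,2)])
print('rear edge y=-25',[(x,val((x,-25,46))) for x in range(-72,-30,2)])
print('side x=-40',[(y,val((-40,y,46))) for y in list(range(-50,-30,2))+list(range(30,52,2))])
E
```

```text
[0.4052 0.2499 0.1625] 11.7667
bar profile y=0,z=78 [(-60, 125), (-56, 128), (-52, 196), (-48, 199), (-44, 163), (-40, 63), (-36, 70), (-32, 71), (-28, 72), (-24, 80), (-20, 74), (-16, 74), (-12, 70), (-8, 70), (-4, 68), (0, 73), (4, 73), (8, 70), (12, 68), (16, 65), (20, 162), (24, 197), (28, 194), (32, 191), (36, 192), (40, 193), (44, 192), (48, 196)]
bar cross x=-20 [(-16, 203), (-14, 202), (-12, 202), (-10, 202), (-8, 205), (-6, 178), (-4, 69), (-2, 74), (0, 74), (2, 75), (4, 65), (6, 146), (8, 132), (10, 135), (12, 135), (14, 134), (16, 134)]
rear edge y=25,z=46 [(-72, 113), (-70, 115), (-68, 117), (-66, 94), (-64, 98), (-62, 141), (-60, 134), (-58, 112), (-56, 129), (-54, 141), (-52, 147), (-50, 147), (-48, 193), (-46, 195), (-44, 200), (-42, 201), (-40, 196), (-38, 200), (-36, 200), (-34, 199), (-32, 196)]
rear edge y=-25 [(-72, 115), (-70, 114), (-68, 118), (-66, 108), (-64, 92), (-62, 137), (-60, 138), (-58, 133), (-56, 197), (-54, 201), (-52, 201), (-50, 198), (-48, 194), (-46, 197), (-44, 200), (-42, 202), (-40, 200), (-38, 203), (-36, 203), (-34, 202), (-32, 200)]
side x=-40 [(-50, 116), (-48, 113), (-46, 135), (-44, 212), (-42, 203), (-40, 204), (-38, 196), (-36, 200), (-34, 200), (-32, 110), (30, 124), (32, 155), (34, 201), (36, 168), (38, 170), (40, 198), (42, 198), (44, 200), (46, 199), (48, 187), (50, 96)]
```

The wrist image measurements put the bar at chassis x -42 to 18, y 0, at the closed height. That puts the lip tip at x of about 48, within 41–60. The gripper is clear.

```bash
python3 -c "from cell import job;print(job.hand_in())"
```

```text
the job is handed in; nothing more can be done
None
```

The lipped cover lies flat on the chassis flanges with its lip under the ledge (tip at chassis x of about 48, target 41–60), released and handed in after about 12 s; this rests on the contact force and on wrist-image measurements, because no viewed pictures were left for a visual check after release.

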